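# Walk the block heater back to its stop bar

### The job

The large block heater has been left standing away from its low metal stop bar. It is too heavy to lift and too wide to push at both ends at once, so walk it flat along the bench, pushing only on its two dark rubber corner guards by turns in short steps so that it never swings far round (about 15 degrees at most), until its far side is close up against the bar, square to it and centred on it. Do not knock anything else on the bench.

Things in the scene. Friction and masses are not known exactly. Their poses are not given: they have to be found in the camera images.
- block_heater: The large dry-block heater: low white case 120 (x) by 200 (y) mm, 46 mm high, with a metal block of 28 wells on top up to 60 mm; dark display panel mid near (-x) side. About 1.8 kg, loose, flat-bottomed. Origin: centre of underside; x points to the plain far side (face at x = +60 mm), y along its length, z up. A smaller heater (95 by 110 mm, no rubber guards) is a bystander.
- left_corner: Dark rubber guard round the large heater's near left (+y) corner, fixed to it. Origin: middle of its flat upright pushing face, 52 mm wide (y), 38 mm high (4 to 42 mm above the bench); in the heater's frame at x -64, y +76, z 23 mm. Axes as the heater's; push along +x. Pushing one guard turns the heater about a point near its other end.
- right_corner: The same rubber guard on the large heater's near right (-y) corner; in the heater's frame its origin is at x -64, y -76, z 23 mm.
- stop_bar: Low aluminium bar screwed to the bench, 240 mm long (y), 16 mm thick (x), 18 mm high. Origin: middle of the lower edge of its near face, which the heater must meet; x points away from the heater, y along the bar. In place, the heater's origin is at x -60, y 0 mm of the bar's frame and the axes are parallel. The heater starts 74 to 92 mm short.

How it is judged:
By the outcome, as a careful person would: the job done as asked, in the order asked, and still so for the second after the job is handed in, with the robot touching nothing.
It also fails if it takes over 48 s, if anything falls off the work surface, if the arm or the gripper's body presses on something with over 40 N, if the wrist force passes 120 N, or if a joint passes its speed limit or range.

### The arm

A 6-joint arm with a two-finger parallel gripper is mounted at the origin on the work surface; the furniture and walls round the work are solid. World frame = base frame: x ahead of the robot, y to its left, z up, the work surface at z = 0. Lengths are in m, angles in degrees, forces in N, time in s.
With the tool pointing down it reaches from about 0.25 to 0.725 m from the base axis. Payload 9.7 kg.
Tool frame: the origin (TCP) lies at the very end of the fingers, on their centre line; the grasp point (between the pads) lies 19 mm behind it; z points along the fingers, y is the line along which they close (so a half turn about z gives the same grasp; the last joint's range is limited). The gripper opens to 85 mm and grips with 20 to 120 N. Pads are 22 mm wide; open, the fingers measure 114 mm over their backs; the gripper's body (76 mm by 85 mm) begins 54 mm behind the grasp point. The pads swing forward as they close: fully open they stand 13 mm farther back than shut.
Start: joints at [-74.37, 4.979, 10.078, 95.1, 0, 90], TCP at [0.148, -0.53, 0.231] pointing down, gripper open.
Joint ranges: [-179.16, 179.16], [-48.56, 103.87], [-65.8, 70.77], [-126.05, 130.52], [-82.76, 87.17], [-180, 180]. Speed limits (degrees/s): [127.2, 127.2, 147.25, 180, 180, 180].

### API

Orientations are given as a 3x3 rotation matrix whose columns are the frame's x, y, z axes.
In Python, from cell import arm gives the robot as it stands.
- The arm moves only by the shell command python3 shift.py [OPENING], which reads ROWS from standard input. ROWS is a JSON list of rows, 1 to 5 of them, each of 4 numbers: dx, dy, dz in fractions of the full range, 1 being 0.75 m, then a turn about the tool's z in shares of 45 degrees (1.0 is 45 degrees); each row is the pose to reach, as a shift and turn from the pose commanded when the command began, along the tool's axes at that moment; what a row does not reach only later rows make up. A row lasts 1/8 s, in which the tool goes at most 0.0625 m and 10.7 degrees, less where a joint would pass 70% of its speed; a pose out of reach is approached as far as the arm can. OPENING is the finger opening in m, set as the command begins (- or left out keeps the last). The fingers move at their own pace and stop on an object; the grip force is fixed at half the most. Time passes only in rows, so rows that do not move let the fingers close. It prints the time, the measured TCP pose, the force, the opening and the grip force at its end. Input that does not fit is refused with a message, and nothing moves.
- arm.state(): the state, without advancing time (a new reading comes with each control period).
- arm.grab_frame(name): name is "scene" or "top" or "wrist"; returns the picture (480x640x3 uint8, blue, green, red); there is no depth.
- arm.camera_params(name): a dict with "mtx" (3x3 intrinsics, pixels), "dist_coeffs" ([k1, k2, p1, p2, k3] as OpenCV has them; the pictures are not rectified), "rvec" (rotation vector, rad) and "tvec" (3), from world to camera coordinates, as OpenCV has them. Camera axes: x right, y down, z forward; pixel columns grow to the right and rows downward; lengths in m; the calibration is good to about 2 mm. A picture is of the moment at which its call begins: read the wrist's pose just before it. camera_params takes no time and is no camera call; for the wrist camera it gives the pose at the moment of the call.
- arm.hand_in(): hands the job in; it is judged then, once.
The state is a dict: "t": time; "joint_positions": joint angles; "qd": joint speeds; "effort": joint torques, N m; "ee_pos": TCP position; "tcp_rot": TCP orientation; "force": force on the tool from outside, world axes, zero at the start; "ft_torque": the same for the moment, N m; "gripper_width": finger opening in m; "grasp_force": force on a finger pad.
Only numpy, scipy, OpenCV 4.12 (cv2) and the standard library are available. Lean on these libraries where they do the work, as an engineer would, in place of code of your own. Each camera call takes 0.05 s, during which the arm holds its last target. There are 200 camera calls.

## Working session

There is one attempt and no reset: what is moved stays moved. The work goes in short steps, Python scripts to look and compute and a shell command to move; the robot and the scene stay as the last step left them, time stands still between calls to the robot, and variables do not carry over. Pictures are saved under pics/ and viewed, at most 10 in all, crops included, and the job is handed in when it is done.

```bash
ls; mkdir -p pics; python3 - <<'E'
from cell import arm
import cv2
for n in("top","scene"):
    cv2.imwrite(f"pics/{n}0.png",arm.grab_frame(n)); p=arm.camera_params(n); print(n,p)
s=arm.state();print(s['t'],s['ee_pos'],s['tcp_rot'])
E
```

```text
cell.py
pics
shift.py
top {'mtx': array([[446.10147324,   0.        , 323.69456092],
       [  0.        , 446.10147324, 229.85899671],
       [  0.        ,   0.        ,   1.        ]]), 'dist_coeffs': array([-0.07142308,  0.        ,  0.        ,  0.        ,  0.        ]), 'rvec': array([ 2.16899241, -2.2298845 ,  0.03108902]), 'tvec': array([-0.16490098,  0.55223337,  0.88931281])}
scene {'mtx': array([[535.37725467,   0.        , 319.52221401],
       [  0.        , 535.37725467, 238.50396253],
       [  0.        ,   0.        ,   1.        ]]), 'dist_coeffs': array([-0.14782271,  0.        ,  0.        ,  0.        ,  0.        ]), 'rvec': array([ 2.07032851, -0.68166646,  0.3752068 ]), 'tvec': array([-0.55963331,  0.11743627,  0.74430241])}
0.1 [ 0.14813372 -0.52944799  0.23066327] [[ 9.63019825e-01  2.69430377e-01 -2.99055566e-04]
 [ 2.69430542e-01 -9.63019125e-01  1.16094530e-03]
 [ 2.47977004e-05 -1.19858804e-03 -9.99999281e-01]]
```

View pics/top0.png

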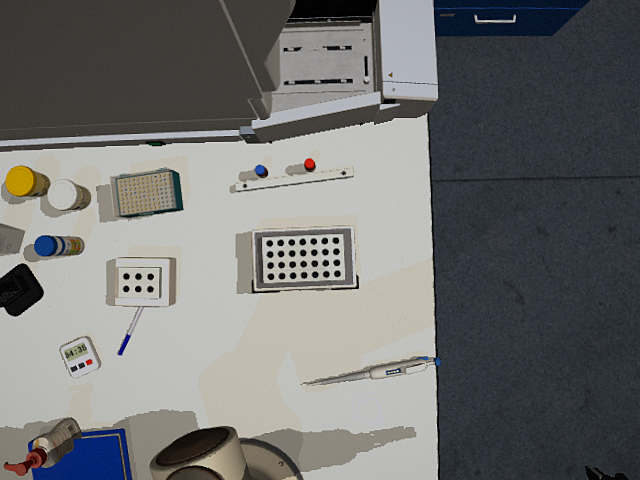

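View pics/scene0.png

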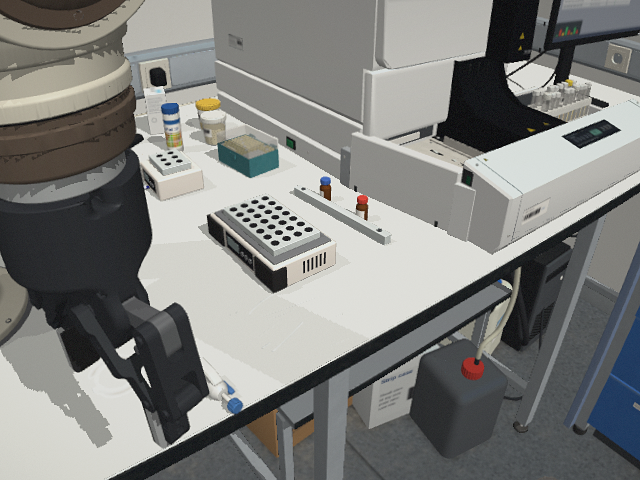

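```bash
cat > h.py <<'E'
import numpy as np, cv2
from cell import arm
def proj(P,n="top"):
    p=arm.camera_params(n); return cv2.projectPoints(np.float64(P).reshape(-1,3),p["rvec"],p["tvec"],p["mtx"],p["dist_coeffs"])[0][:,0]
def back(uv,z,n="top"):
    p=arm.camera_params(n); q=cv2.undistortPoints(np.float64(uv).reshape(-1,1,2),p["mtx"],p["dist_coeffs"])[:,0]
    R=cv2.Rodrigues(p["rvec"])[0]; d=np.c_[q,np.ones(len(q))]@R; o=-R.T@p["tvec"]
    return o+d*((np.broadcast_to(z,len(q))-o[2])/d[:,2])[:,None]
E
python3 - <<'E'
from h import *
i=cv2.imread("pics/top0.png"); cv2.imwrite("pics/c0.png",cv2.resize(i[145:305,225:375],None,fx=3.7,fy=3.7,interpolation=cv2.INTER_CUBIC))
print(proj([[0,0,0],[.148,-.53,.23],[.148,-.53,0]]))
print(back([[390,370],[305,384],[437,362]],.01))
E
```

```text
[[243.45737513 498.56359864]
 [555.07156539 475.72724019]
 [499.77847812 420.01875796]]
[[ 0.26266832 -0.30528485  0.01      ]
 [ 0.23919753 -0.13412326  0.01      ]
 [ 0.27551281 -0.40039842  0.01      ]]
```

View pics/c0.png

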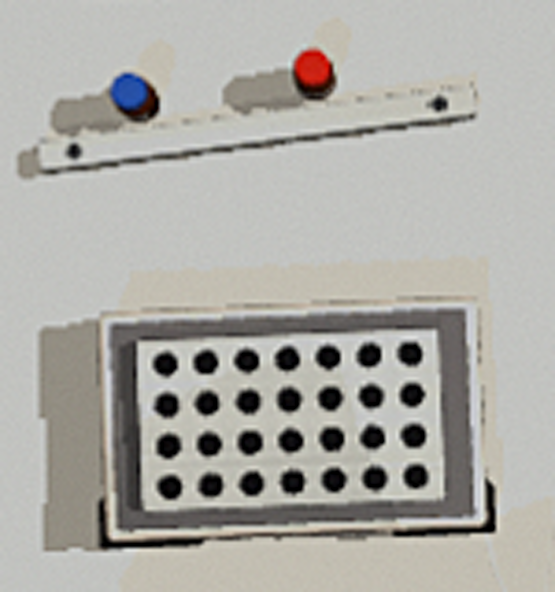

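```bash
cat >> h.py <<'E'
def wells(img):
    g=cv2.resize(cv2.cvtColor(img,cv2.COLOR_BGR2GRAY)[120:340,200:400],None,fx=4,fy=4,interpolation=cv2.INTER_CUBIC)
    n,_,st,c=cv2.connectedComponentsWithStats((g<110).astype(np.uint8))
    k=[(st[i,4]>200)&(st[i,4]<1100)&(max(st[i,2:4])<40)&(min(st[i,2:4])>14) for i in range(n)]
    return (c[k]+.5)/4-.5+[200,120]
def heater(img):
    q=wells(img); P=back(q,.06)[:,:2]
    # keep grid points: neighbours at ~ pitch
    D=np.linalg.norm(P[:,None]-P[None],axis=2); P=P[((D<.03).sum(1)>=3)]
    c=P.mean(0); w,V=np.linalg.eigh(np.cov((P-c).T)); u=V[:,1]; u=u*np.sign(u[1])
    return c,np.degrees(np.arctan2(-u[0],u[1])),len(P),P
E
python3 - <<'E'
from h import *
i=cv2.imread("pics/top0.png"); s=lambda a:np.float64(a)/3.7+[225,145]-.35
c,a,n,P=heater(i); print("heater",c,a,n)
sc=back(s([[73,150],[440,104]]),.018);print("screws",sc,sc.mean(0),np.linalg.norm(sc[0]-sc[1]))
e=back(s([[38,170],[476,117]]),.018);print("near edge top",e,e.mean(0),np.linalg.norm(e[0]-e[1]))
d=sc[0]-sc[1];print("bar yaw",np.degrees(np.arctan2(-d[0],d[1])))
d=e[0]-e[1];print("bar yaw",np.degrees(np.arctan2(-d[0],d[1])))
k=back(s([[100,312],[480,298],[113,541],[490,525]]),.046);print("case",k,k.mean(0),np.linalg.norm(k[0]-k[1]),np.linalg.norm(k[0]-k[2]))
E
```

```text
heater [ 0.49302386 -0.13966867] 0.8924238889831875 28
screws [[ 0.64140591 -0.02325634  0.018     ]
 [ 0.66057626 -0.22318455  0.018     ]] [ 0.65099109 -0.12322044  0.018     ] 0.20084519461086411
near edge top [[ 0.63107762 -0.00391882  0.018     ]
 [ 0.65294017 -0.24246973  0.018     ]] [ 0.64200889 -0.12319427  0.018     ] 0.2395506303776539
bar yaw 5.477126603679055
bar yaw 5.236376600413691
case [[ 0.55173291 -0.04092021  0.046     ]
 [ 0.55350678 -0.23989162  0.046     ]
 [ 0.43201543 -0.04494484  0.046     ]
 [ 0.4352219  -0.24161566  0.046     ]] [ 0.49311926 -0.14184308  0.046     ] 0.19897930830983135 0.11978510777561194
```

The rows are not in the units I measure in: shifts go in shares of 0.75 m and turns go in shares of 45 degrees. I convert before sending: 0.225 m / 0.75 = 0.3, -0.033 m / 0.75 = -0.044, 10.2 degrees / 45 = 0.2267.

```bash
echo '[[0.06, -0.044, 0, 0.1111], [0.12, -0.088, 0, 0.2267], [0.18, -0.1333, 0, 0.2267], [0.24, -0.1773, 0, 0.2267], [0.3, -0.22, 0, 0.2267]]' | python3 shift.py 0
```

```text
t: 0.72
ee_pos: [0.3211, -0.3086, 0.2311]
tcp_rot: [[0.996, 0.094, 0.0], [0.094, -0.996, 0.0], [0.0, -0.0, -1.0]]
force: [0.4, -0.8, 0.4]
gripper_width: -0.0002
grasp_force: 0.0
```

Scaled: 0.211 m / 0.75 = 0.2813, 0.02 m / 0.75 = 0.0267.

```bash
echo '[[0.056, -0.056, 0.0267, 0], [0.1093, -0.1107, 0.0667, 0], [0.1093, -0.1107, 0.1467, 0], [0.1093, -0.1107, 0.2267, 0], [0.1093, -0.1107, 0.2813, 0]]' | python3 shift.py; python3 - <<'E'
from h import *
i=arm.grab_frame("top");cv2.imwrite("pics/t1.png",i);c,a,n,P=heater(i);print(c,a,n)
E
```

```text
t: 1.35
ee_pos: [0.3931, -0.2188, 0.0173]
tcp_rot: [[0.995, 0.095, -0.002], [0.095, -0.995, 0.001], [-0.002, -0.001, -1.0]]
force: [0.2, 0.8, 0.5]
gripper_width: -0.0001
grasp_force: 0.0
[ 0.49301876 -0.13969401] 0.8912358927784984 28
```

View pics/t1.png

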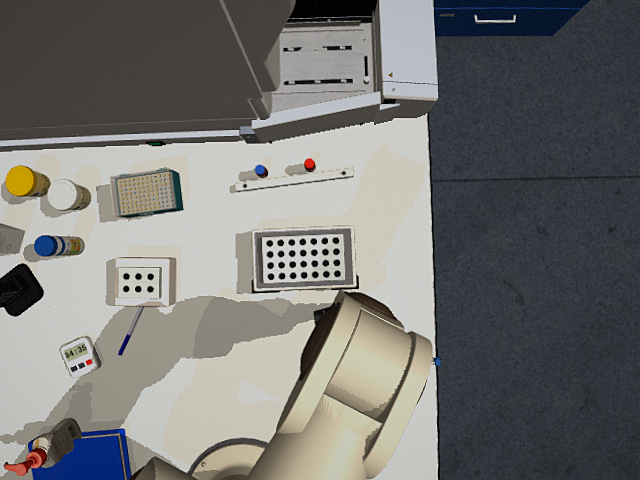

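Scaled: 0.048 m / 0.75 = 0.064, 0.04 m / 0.75 = 0.0533.

```bash
cat >> h.py <<'E'
B=np.array([.6430,-.1240]); BY=np.radians(5.4); X=np.array([np.cos(BY),np.sin(BY)]); Y=np.array([-X[1],X[0]])
def tob(p): p=np.asarray(p)[:2]-B; return np.array([p@X,p@Y])*1000
def status():
    s=arm.state(); c,a,n,P=heater(arm.grab_frame("top")); h=tob(c); r=a-5.4; t=np.radians(r)
    R=np.array([[np.cos(t),-np.sin(t)],[np.sin(t),np.cos(t)]])
    print("n",n,"heater",h.round(1),"gap",(-60-h[0]).round(1),"yaw",round(r,2),"L",(h+R@[-64,76]).round(1),"R",(h+R@[-64,-76]).round(1),"tool",tob(s['ee_pos']).round(1),s['t'])
if __name__=="__main__": status()
E
echo '[[0.0187, 0, 0, 0], [0.032, 0, 0, 0], [0.0427, 0, 0, 0], [0.0533, 0, 0, 0], [0.064, 0, 0, 0]]' | python3 shift.py; python3 h.py
```

```text
t: 2.02
ee_pos: [0.4423, -0.2166, 0.0221]
tcp_rot: [[0.996, 0.094, -0.001], [0.094, -0.996, -0.003], [-0.001, 0.003, -1.0]]
force: [-9.0, -6.1, 3.7]
gripper_width: -0.0003
grasp_force: 5.0
n 25 heater [-134.8   11.7] gap 74.8 yaw 12.19 L [-213.4   72.4] R [-181.3  -76.1] tool [-208.5  -73.3] 2.025
```

Scaled: -0.04 m / 0.75 = -0.0533, -0.02 m / 0.75 = -0.0267.

```bash
echo '[[-0.0267, 0, 0, 0], [-0.0533, 0, 0, 0]]' | python3 shift.py; python3 - <<'E'
from h import *
i=arm.grab_frame("top");cv2.imwrite("pics/c2.png",cv2.resize(i[145:325,225:375],None,fx=3.3,fy=3.3,interpolation=cv2.INTER_CUBIC))
status()
E
```

```text
t: 2.33
ee_pos: [0.4033, -0.2195, 0.022]
tcp_rot: [[0.995, 0.095, 0.002], [0.095, -0.995, -0.001], [0.002, 0.001, -1.0]]
force: [-0.0, 0.3, 1.3]
gripper_width: 0.0001
grasp_force: 0.0
n 28 heater [-136.7    5.2] gap 76.7 yaw 2.73 L [-204.3   78. ] R [-197.1  -73.8] tool [-249.6  -72.2] 2.375
```

View pics/c2.png

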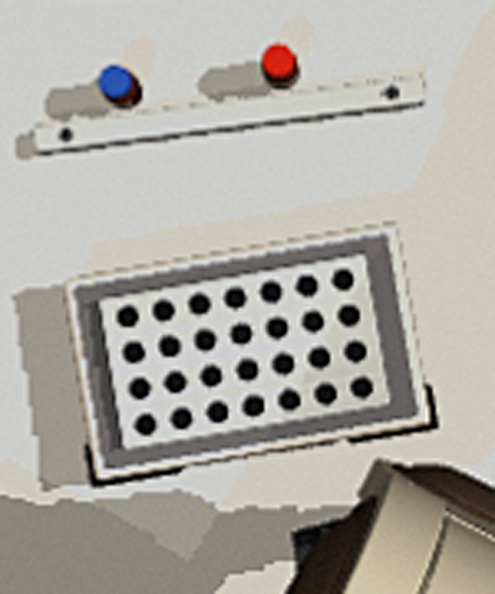

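Scaled: -0.149 m / 0.75 = -0.1987, -0.05 m / 0.75 = -0.0667.

```bash
echo '[[0.0093, -0.0667, 0, 0], [0.0187, -0.1333, 0, 0], [0.0187, -0.1987, 0, 0], [0.0267, -0.1987, 0, 0]]' | python3 shift.py |sed -n 2p; echo '[[0.0133, 0, 0, 0], [0.024, 0, 0, 0], [0.0347, 0, 0, 0], [0.0453, 0.0013, 0, 0], [0.056, 0.0013, 0, 0]]' | python3 shift.py | grep -E "pos|force"; echo '[[-0.0267, 0, 0, 0], [-0.0467, 0, 0, 0]]' | python3 shift.py | sed -n 2p; python3 h.py
```

```text
ee_pos: [0.4093, -0.0663, 0.0217]
ee_pos: [0.4488, -0.0662, 0.0198]
force: [-11.1, 4.3, 6.3]
grasp_force: 5.8
ee_pos: [0.415, -0.0701, 0.0202]
n 28 heater [-119.5   -3. ] gap 59.5 yaw -5.5 L [-175.9   78.8] R [-190.5  -72.5] tool [-221.9   75.1] 3.8
```

Scaled: 0.147 m / 0.75 = 0.196, 0.05 m / 0.75 = 0.0667.

```bash
echo '[[0, 0.0667, 0, 0], [0, 0.1333, 0, 0], [0, 0.196, 0, 0], [0, 0.196, 0, 0]]' | python3 shift.py |sed -n 2p; echo '[[0.016, 0, 0, 0], [0.0293, 0, 0, 0], [0.0427, 0.0013, 0, 0], [0.056, 0.0027, 0, 0], [0.068, 0.004, 0, 0]]' | python3 shift.py | grep -E "pos|force"; echo '[[-0.0267, 0, 0, 0], [-0.0467, 0, 0, 0]]' | python3 shift.py | sed -n 2p; python3 h.py
```

```text
ee_pos: [0.4292, -0.2185, 0.0203]
ee_pos: [0.4796, -0.2132, 0.0203]
force: [-10.3, -5.0, 4.8]
grasp_force: 5.2
ee_pos: [0.4452, -0.216, 0.0202]
n 28 heater [-101.4    4.5] gap 41.4 yaw 4.29 L [-170.9   75.5] R [-159.5  -76.1] tool [-205.6  -72.9] 5.225
```

Scaled: -0.148 m / 0.75 = -0.1973, 0.01 m / 0.75 = 0.0133.

```bash
echo '[[0, -0.0667, 0, 0], [0.0067, -0.1333, 0, 0], [0.0133, -0.1973, 0, 0], [0.0133, -0.1973, 0, 0]]' | python3 shift.py |sed -n 2p; echo '[[0.0133, 0, 0, 0], [0.024, 0, 0, 0], [0.0347, 0, 0, 0], [0.0453, 0, 0, 0], [0.056, 0, 0, 0]]' | python3 shift.py | grep -E "pos|force"; echo '[[-0.0267, 0, 0, 0], [-0.0467, 0, 0, 0]]' | python3 shift.py | sed -n 2p; python3 h.py
```

```text
ee_pos: [0.4413, -0.0659, 0.0206]
ee_pos: [0.4815, -0.065, 0.0196]
force: [-10.8, 4.3, 6.8]
grasp_force: 5.8
ee_pos: [0.4479, -0.0689, 0.02]
n 28 heater [-84.7  -2.8] gap 24.7 yaw -3.86 L [-143.5   77.3] R [-153.7  -74.4] tool [-189.1   73.2] 6.65
```

Scaled: 0.148 m / 0.75 = 0.1973, 0.1 m / 0.75 = 0.1333.

```bash
echo '[[0, 0.0667, 0, 0], [0, 0.1333, 0, 0], [0, 0.1973, 0, 0], [0.0067, 0.1973, 0, 0]]' | python3 shift.py |sed -n 2p; echo '[[0.016, 0, 0, 0], [0.0267, 0, 0, 0], [0.0373, 0, 0, 0], [0.0467, 0.0013, 0, 0], [0.056, 0.0013, 0, 0]]' | python3 shift.py | grep -E "pos|force"; echo '[[-0.0267, 0, 0, 0], [-0.0467, 0, 0, 0]]' | python3 shift.py | sed -n 2p; python3 h.py
```

```text
ee_pos: [0.4672, -0.2181, 0.0203]
ee_pos: [0.5081, -0.2117, 0.0203]
force: [-9.5, -5.3, 4.7]
grasp_force: 5.0
ee_pos: [0.474, -0.2143, 0.0202]
n 26 heater [-69.2   7.5] gap 9.2 yaw 9.68 L [-145.1   71.6] R [-119.5  -78.2] tool [-176.8  -73.9] 8.075
```

Scaled: -0.148 m / 0.75 = -0.1973, -0.1 m / 0.75 = -0.1333.

```bash
echo '[[-0.0067, -0.0667, 0, 0], [-0.0067, -0.1333, 0, 0], [-0.0067, -0.1973, 0, 0]]' | python3 shift.py |sed -n 2p;  python3 h.py
```

```text
ee_pos: [0.4551, -0.0666, 0.0206]
n 28 heater [-71.4   3.3] gap 11.4 yaw 3.1 L [-139.4   75.8] R [-131.2  -76. ] tool [-181.7   74.8] 8.5
```

Scaled: 0.044 m / 0.75 = 0.0587, 0.038 m / 0.75 = 0.0507.

```bash
echo '[[0.02, 0, 0, 0], [0.0347, 0, 0, 0], [0.0427, 0, 0, 0], [0.0507, 0, 0, 0], [0.0587, 0, 0, 0]]' | python3 shift.py | grep -E "pos|force"; echo '[[-0.0267, 0, 0, 0], [-0.0467, 0, 0, 0]]' | python3 shift.py | sed -n 2p; python3 h.py
```

```text
ee_pos: [0.497, -0.0642, 0.0196]
force: [-11.6, 3.6, 5.9]
grasp_force: 5.7
ee_pos: [0.4635, -0.0681, 0.02]
n 28 heater [-65.1   0.9] gap 5.1 yaw -0.35 L [-128.7   77.3] R [-129.6  -74.7] tool [-173.4   72.5] 9.425
```

```bash
echo '[[0, 0.0667, 0, 0], [0, 0.1333, 0, 0], [0, 0.1973, 0, 0], [0.0133, 0.1973, 0, 0]]' | python3 shift.py |sed -n 2p; echo '[[0.016, 0, 0, 0], [0.024, 0, 0, 0], [0.0293, 0, 0, 0], [0.0333, 0.0013, 0, 0], [0.036, 0.0013, 0, 0]]' | python3 shift.py | grep -E "pos|force"; echo '[[-0.0267, 0, 0, 0], [-0.04, -0.0667, 0, 0], [-0.04, -0.1333, 0, 0], [-0.04, -0.1987, 0, 0]]' | python3 shift.py | sed -n 2p; python3 h.py
```

```text
ee_pos: [0.488, -0.217, 0.0203]
ee_pos: [0.5136, -0.2119, 0.0202]
force: [-9.7, -3.4, 4.6]
grasp_force: 4.8
ee_pos: [0.4707, -0.0652, 0.0205]
n 28 heater [-63.8   0.8] gap 3.8 yaw 0.9 L [-129.    75.8] R [-126.6  -76.2] tool [-166.    74.8] 11.1
```

Scaled: 0.031 m / 0.75 = 0.0413, 0.029 m / 0.75 = 0.0387.

```bash
echo '[[0.0187, 0, 0, 0], [0.0267, 0, 0, 0], [0.0333, 0, 0, 0], [0.0387, 0.0013, 0, 0], [0.0413, 0.0013, 0, 0]]' | python3 shift.py | grep -E "pos|force"; echo '[[-0.0267, 0, 0, 0], [-0.04, 0, 0, 0]]' | python3 shift.py | sed -n 2p; python3 h.py
```

```text
ee_pos: [0.5, -0.065, 0.0197]
force: [-12.5, 2.9, 6.8]
grasp_force: 6.1
ee_pos: [0.4715, -0.0683, 0.02]
n 28 heater [-62.3   0.2] gap 2.3 yaw 0.04 L [-126.3   76.2] R [-126.2  -75.8] tool [-165.5   71.6] 12.025
```

```bash
python3 - <<'E'
from h import *
i=arm.grab_frame("top");j=arm.grab_frame("scene")
f=lambda a,k:cv2.resize(a,None,fx=k,fy=k,interpolation=cv2.INTER_CUBIC)
cv2.imwrite("pics/c3.png",f(i[155:275,225:365],4.2))
cv2.imwrite("pics/s3.png",f(j[150:280,220:410],4))
E
```

```text
(no output)
```

View pics/c3.png

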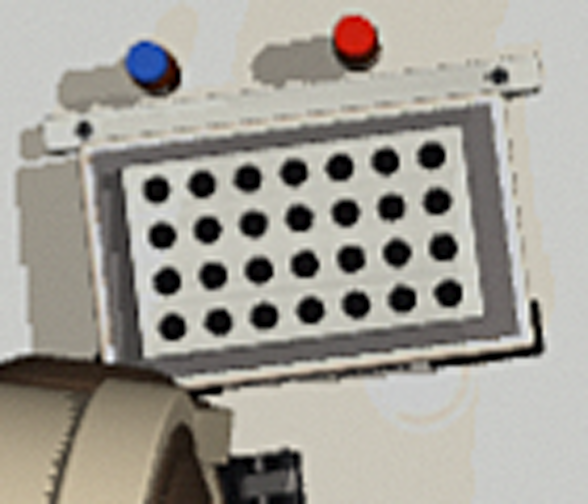

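View pics/s3.png

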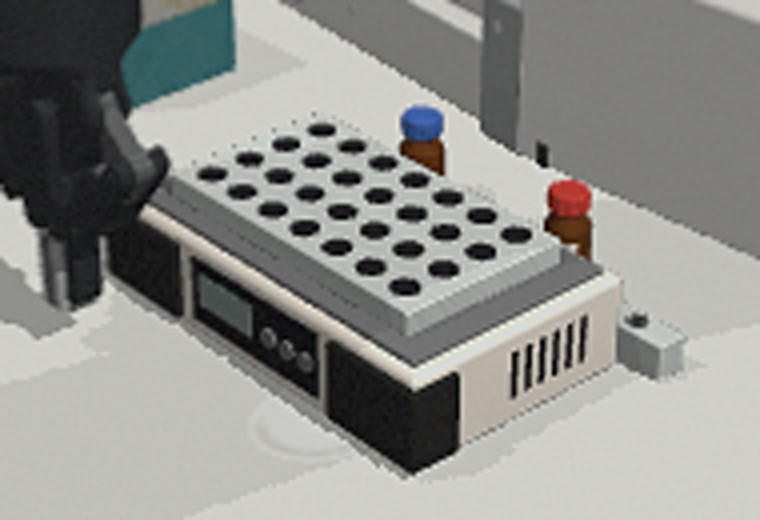

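The pictures show the heater square to the bar and centred, with a gap of 1–2 mm at most. I'll finish with gentle alternating pushes.

Scaled: 0.148 m / 0.75 = 0.1973, 0.1 m / 0.75 = 0.1333.

```bash
echo '[[0, 0.0667, 0, 0], [0, 0.1333, 0, 0], [0, 0.1973, 0, 0], [0.0133, 0.1973, 0, 0]]' | python3 shift.py |sed -n 2p; echo '[[0.0133, 0, 0, 0], [0.0213, 0, 0, 0], [0.024, 0, 0, 0], [0.0267, 0, 0, 0], [0.028, 0, 0, 0]]' | python3 shift.py | grep -E "pos|force"; echo '[[-0.0267, 0, 0, 0], [-0.04, -0.0667, 0, 0], [-0.04, -0.1333, 0, 0], [-0.04, -0.1973, 0, 0]]' | python3 shift.py | sed -n 2p; python3 h.py
```

```text
ee_pos: [0.4965, -0.2171, 0.0202]
ee_pos: [0.5155, -0.2117, 0.0202]
force: [-10.2, -2.6, 5.3]
grasp_force: 4.8
ee_pos: [0.4727, -0.0659, 0.0206]
n 28 heater [-61.6   0.3] gap 1.6 yaw 0.62 L [-126.4   75.6] R [-124.7  -76.4] tool [-164.    73.9] 13.8
```

Tool −164, left contact expected near −138.

Scaled: 0.0295 m / 0.75 = 0.0393, 0.028 m / 0.75 = 0.0373.

```bash
echo '[[0.0187, 0, 0, 0], [0.0293, 0, 0, 0], [0.0347, 0, 0, 0], [0.0373, 0, 0, 0], [0.0393, 0, 0, 0]]' | python3 shift.py | grep -E "pos|force"; echo '[[-0.0267, 0, 0, 0], [-0.04, 0.0667, 0, 0], [-0.04, 0.1333, 0, 0], [-0.0267, 0.1973, 0, 0], [-0.0267, 0.1973, 0, 0]]' | python3 shift.py | sed -n 2p; python3 h.py
```

```text
ee_pos: [0.5007, -0.0655, 0.02]
force: [-11.7, 0.0, 7.6]
grasp_force: 5.8
ee_pos: [0.4967, -0.2172, 0.0199]
n 22 heater [-56.6  13.7] gap -3.4 yaw 16.78 L [-139.8   67.9] R [-95.9 -77.6] tool [-154.4  -79.1] 15.1
```

Scaled: 0.0225 m / 0.75 = 0.03, 0.0215 m / 0.75 = 0.0287.

```bash
echo '[[0.016, 0, 0, 0], [0.024, 0, 0, 0], [0.0267, 0, 0, 0], [0.0287, 0, 0, 0], [0.03, 0, 0, 0]]' | python3 shift.py | grep -E "pos|force"; echo '[[-0.0267, 0, 0, 0], [-0.04, -0.0667, 0, 0], [-0.04, -0.1333, 0, 0], [-0.04, -0.1973, 0, 0]]' | python3 shift.py | sed -n 2p; python3 h.py
```

```text
ee_pos: [0.5164, -0.2116, 0.0203]
force: [-19.7, -3.1, 11.7]
grasp_force: 9.8
ee_pos: [0.4749, -0.0655, 0.0205]
n 28 heater [-60.8   0.4] gap 0.8 yaw 0.7 L [-125.8   75.6] R [-123.9  -76.4] tool [-161.8   74.1] 16.275
```

Scaled: 0.0285 m / 0.75 = 0.038, 0.0275 m / 0.75 = 0.0367.

```bash
echo '[[0.0187, 0, 0, 0], [0.0293, 0, 0, 0], [0.0347, 0, 0, 0], [0.0367, 0, 0, 0], [0.038, 0, 0, 0]]' | python3 shift.py | grep -E "pos|force"; echo '[[0.0007, 0, 0, 0], [0.0013, 0, 0, 0]]' | python3 shift.py | grep -E "pos|force"; echo '[[-0.0267, 0, 0, 0], [-0.0533, 0, 0, 0], [-0.06, 0, 0, 0]]' | python3 shift.py | sed -n 2p; python3 h.py
```

```text
ee_pos: [0.5015, -0.0653, 0.0199]
force: [-12.6, 2.0, 9.1]
grasp_force: 6.3
ee_pos: [0.5019, -0.0652, 0.0199]
force: [-17.2, 1.6, 12.2]
grasp_force: 8.3
ee_pos: [0.4592, -0.0696, 0.0202]
n 28 heater [-60.3   0.2] gap 0.3 yaw 0.27 L [-124.6   76. ] R [-123.9  -76. ] tool [-177.9   71.5] 17.575
```

```bash
echo '[[-0.0267, 0, -0.04, 0], [-0.0267, 0, -0.12, 0], [-0.0267, 0, -0.1733, 0], [-0.0267, 0, -0.1733, 0], [-0.0267, 0, -0.1733, 0]]' | python3 shift.py | grep -E "pos|force"; python3 - <<'E'
from h import *
status(); print(arm.hand_in())
E
```

```text
ee_pos: [0.4401, -0.0709, 0.1496]
force: [0.4, -1.0, 0.1]
grasp_force: 0.0
n 28 heater [-60.3   0.2] gap 0.3 yaw 0.27 L [-124.6   75.9] R [-123.9  -76.1] tool [-197.    71.9] 18.25
the job is handed in; nothing more can be done
None
```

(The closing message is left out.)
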